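Disarm the gem case and hold its lid open

TASK

Switch off the gem case's alarm: with the lid still shut, press the keypad's blue, yellow and green keys fully down, in that order and one at a time, and never press the red key. Then take the lid by its steel bar and lift it open to 50 degrees for the visitor to see the stones, and finish while still holding it there by the bar with the gripper, for it falls shut when let go. Leave the loose stones, the tray and the brush where they are.

Things in the scene. Friction and masses are not known exactly. Their poses are not given: they have to be found in the camera images.
- keypad: grey alarm keypad fixed to the bench, 160 x 160 mm, 35 mm high, origin at the centre of its underside; four coloured keys in a 2 x 2 grid at +-32.5 mm along its x and y. Which colour is in which place varies
- blue_key_top (a point): centre of the top face of the blue key: a cap 30 mm across, 57 mm above the bench when released, standing 10 mm proud of a grey collar 46 mm across
- blue_key (a joint): blue round push key on the keypad: value 0 released, 0.006 fully down (m), moving straight down 6 mm; the spring starts to yield at 1.5 N and needs 5 N at the bottom; it springs back. It counts as pressed beyond 4 mm.
- yellow_key_top (a point): centre of the top face of the yellow key: a cap 30 mm across, 57 mm above the bench when released, standing 10 mm proud of a grey collar 46 mm across
- yellow_key (a joint): yellow round push key on the keypad: value 0 released, 0.006 fully down (m), moving straight down 6 mm; the spring starts to yield at 1.5 N and needs 5 N at the bottom; it springs back. It counts as pressed beyond 4 mm.
- green_key_top (a point): centre of the top face of the green key: a cap 30 mm across, 57 mm above the bench when released, standing 10 mm proud of a grey collar 46 mm across
- green_key (a joint): green round push key on the keypad: value 0 released, 0.006 fully down (m), moving straight down 6 mm; the spring starts to yield at 1.5 N and needs 5 N at the bottom; it springs back. It counts as pressed beyond 4 mm.
- red_key_top (a point): centre of the top face of the red key: a cap 30 mm across, 57 mm above the bench when released, standing 10 mm proud of a grey collar 46 mm across
- red_key (a joint): red round push key on the keypad: value 0 released, 0.006 fully down (m), moving straight down 6 mm; the spring starts to yield at 1.5 N and needs 5 N at the bottom; it springs back. It counts as pressed beyond 4 mm. Must be left alone: it calls the guard.
- case: wooden gem case fixed to the bench, 180 mm (its x) x 240 mm (its y) and 90 mm high, origin at the centre of its underside; its -x side is the front, with the lid's bar; its yaw varies
- case_hinge (a point): middle of the lid's hinge line, on the top of the case's far (+x) wall, 91 mm above the bench; the line runs along the case's y
- lid (a joint): opening angle of the lid (rad): 0 shut, growing as the front edge rises, up to 1.7; 50 degrees is 0.873. The hinge is nearly free, so the lid falls shut when let go
- lid_panel: the lid: pale wooden frame 180 x 240 mm, 10 mm thick, round a clear pane; origin on the hinge line, and when shut its axes are the case's axes, the panel reaching to x = -180 mm. It weighs 0.25 to 0.5 kg
- lid_bar: round steel bar handle of the lid, 12 mm thick, parallel to the front edge and 55 mm out from it in the plane of the lid, carried by two 12 mm side rods 130 mm apart (middle to middle); origin on the hinge line like the lid's. Nothing is above or below the bar, so it can be pinched from above and turns in the grip like a pin as the lid rises
- bar_mid (a point): middle of that bar: 235 mm from the hinge line and 96 mm above the bench when the lid is shut
- amethyst: purple stone about 65 mm wide, 45 mm high, on the white board (12 mm thick) at the robot's left; origin at the underside; a bystander
- moss_stone: dark green stone about 72 mm wide, 50 mm high, on the white board; origin at the underside; a bystander
- blue_stone: blue stone about 68 mm wide, 40 mm high, on the white board; origin at the underside; a bystander
- rose_stone: pink stone 52 mm wide, 34 mm high, beyond the keypad; origin at the underside; a bystander
- jasper_stone: red-brown stone 44 mm wide, 30 mm high, near the robot; origin at the underside; a bystander
- tray: loose wooden sorting tray with pebbles, 260 x 170 mm, 60 mm high, at the robot's right; origin at the underside; a bystander
- brush: hand brush 200 mm long, 42 mm wide, 20 mm high, lying along its x (the handle to its -x), beyond the keypad; origin at the underside; a bystander

How it is judged (in metres and radians):
On the way, in this order (a step that is already met when the one before it is completed fails the run):
1. the blue key is pressed (over 4 mm down) with the other keys up and the lid shut (value of joint blue_key above 0.004 m and value of joint each of yellow_key, green_key, red_key below 0.002 m and value of joint lid below 0.1 rad), for 0.05 s.
2. the yellow key is pressed (over 4 mm down) with the other keys up and the lid shut (value of joint yellow_key above 0.004 m and value of joint each of blue_key, green_key, red_key below 0.002 m and value of joint lid below 0.1 rad), for 0.05 s.
3. the green key is pressed (over 4 mm down) with the other keys up and the lid shut (value of joint green_key above 0.004 m and value of joint each of blue_key, yellow_key, red_key below 0.002 m and value of joint lid below 0.1 rad), for 0.05 s.
At the end, for the whole second after the job is handed in: the lid stands at 50 degrees, within 5 degrees, at rest (under 0.05 rad/s), held by the gripper's fingers on the steel bar (contact over 0.4 N) and propped by no stone, tray or brush; all keys are released (less than 2 mm down) and every bystander is within 30 mm of where it started (value of joint lid between 0.785399 and 0.959932 rad and velocity of joint lid between -0.05 and 0.05 rad/s and value of joint each of blue_key, yellow_key, green_key, red_key below 0.002 m and contact force between the fingers and lid_bar above 0.4 N and contact force between lid_panel and amethyst below 0.1 N and contact force between lid_panel and moss_stone below 0.1 N and contact force between lid_panel and blue_stone below 0.1 N and contact force between lid_panel and rose_stone below 0.1 N and contact force between lid_panel and jasper_stone below 0.1 N and contact force between lid_panel and tray below 0.1 N and contact force between lid_panel and brush below 0.1 N and distance of each of amethyst, moss_stone, blue_stone, rose_stone, jasper_stone, tray, brush from where it was at the start of the episode below 0.03 m); the arm keeps its last pose, push and grip.
It fails at once if the red key is pressed (over 3 mm) (value of joint red_key above 0.003 m).
It fails at once if two keys are pressed at the same time (over 3 mm) (value of joint each of blue_key, yellow_key above 0.003 m or value of joint each of yellow_key, green_key above 0.003 m or value of joint each of blue_key, green_key above 0.003 m).
It fails at once if a loose stone, the tray or the brush is moved more than 30 mm (distance of any of amethyst, moss_stone, blue_stone, rose_stone, jasper_stone, tray, brush from where it was at the start of the episode above 0.03 m).
It also fails if it takes over 53 s, if anything falls off the work surface, if the arm or the gripper's body presses on something with over 40 N, if the wrist force passes 120 N, or if a joint passes its speed limit or range.

ROBOT

A 6-joint arm with a two-finger parallel gripper is mounted at the origin on the work surface. World frame = base frame: x ahead of the robot, y to its left, z up, the work surface at z = 0. Lengths are in mm, angles in degrees, forces in N, time in s.
With the tool pointing down it reaches from about 275 to 875 mm from the base axis. Payload 12.5 kg.
Tool frame: the origin (TCP) lies on the centre line of the jaws, within the pads' length; the fingertips stand bot.nose_length ahead of it and the grasp point (between the pads) lies 5 mm behind it (bot.nose_length is the distance from the TCP to the fingertips, in mm); z points along the fingers, y is the line along which they close (so a half turn about z gives the same grasp; the last joint's range is limited). The gripper opens to 85 mm and grips with 20 to 120 N. Pads are 22 mm wide; open, the fingers measure 114 mm over their backs; the gripper's body (76 mm by 85 mm) begins 54 mm behind the grasp point. The pads swing forward as they close: fully open they stand 13 mm farther back than shut.
Start: joints at [64.137, 20.094, 94.641, -0, 65.266, -4.847], TCP at [197.215, 513.411, 245.29] pointing down, gripper open.
Joint ranges: [-157.81, 157.81], [-45, 120.19], [0.68, 151.7], [-89.99, 269.99], [4.06, 180], [-164.3, 164.3]. Speed limits (degrees/s): [127.2, 127.2, 159.86, 180, 180, 180].

INTERFACE

Orientations are given as a 3x3 rotation matrix whose columns are the frame's x, y, z axes.
In Python, from workcell import bot gives the robot as it stands.
- The arm moves only by the shell command python3 -m pendant 'ROWS' [FORCE]. ROWS is JSON, a list of rows, each an object of numbers: "dx", "dy", "dz": the shift along the tool's x, y, z in mm; "wx", "wy", "wz": the turn, a rotation vector about the tool's x, y, z in degrees; "fingers": the opening, from 0 (shut) to 1 (fully open). In form: [{"dx": .., "dy": .., "dz": .., "wx": .., "wy": .., "wz": .., "fingers": ..}, ...]. A call has exactly 10 rows; each row shifts and turns the commanded pose from where the row before left it, along the tool's axes as they then stand; what a row does not reach is not made up. A row lasts 1/8 s, in which the tool goes at most 62.5 mm and 10.7 degrees, less where a joint would pass 70% of its speed; a pose out of reach is approached as far as the arm can. A call with a gripper value outside its range is refused whole. The fingers move at their own pace and stop on an object; FORCE is the grip in N (left out, the last holds). Time passes only in rows, so rows that do not move let the fingers close, or fill a call up. It gives the time, the measured TCP pose, the force, the opening and the grip force at its end, in the units of the state.
- bot.get_state(): the state, without advancing time (a new reading comes with each control period).
- bot.capture(name): name is "scene" or "top" or "wrist"; returns the picture (420x560x3 uint8, red, green, blue); there is no depth.
- bot.calibration(name): a dict with "intrinsics" (3x3 intrinsics, pixels), "rvec" (rotation vector, rad) and "tvec" (3), from world to camera coordinates, as OpenCV has them. Camera axes: x right, y down, z forward; pixel columns grow to the right and rows downward; lengths in mm; the calibration is good to about 2 mm. A picture is of the moment at which its call begins: read the wrist's pose just before it. calibration takes no time and is no camera call; for the wrist camera it gives the pose at the moment of the call.
- bot.job_done(): hands the job in; it is judged then, once.
The state is a dict: "time": time; "qpos": joint angles; "joint_velocities": joint speeds; "effort": joint torques, N m; "position": TCP position; "tool_rot": TCP orientation; "contact_force": force on the tool from outside, world axes, zero at the start; "torque": the same for the moment, N m; "gripper_width": opening from 0.0 (shut) to 1.0 (fully open); "grasp_force": force on a finger pad.
Only numpy, scipy, OpenCV 4.12 (cv2) and the standard library are available. Lean on these libraries where they do the work, as an engineer would, in place of code of your own. Each camera call takes 0.05 s, during which the arm holds its last target. There are 200 camera calls.

## Working session

There is one attempt and no reset: what is moved stays moved. The work goes in short steps, Python scripts to look and compute and a shell command to move; the robot and the scene stay as the last step left them, time stands still between calls to the robot, and variables do not carry over. Pictures are saved under pics/ and viewed, at most 10 in all, crops included, and the job is handed in when it is done.

```bash
mkdir -p pics; ls; python3 - <<'E'
from workcell import bot
import cv2,numpy as np
s=bot.get_state();print(s['time'],s['position'],np.round(s['tool_rot'],3),bot.nose_length,s['gripper_width'])
for n in('scene','top'):
    im=bot.capture(n);cv2.imwrite(f'pics/{n}0.png',im[...,::-1])
    c=bot.calibration(n);R=cv2.Rodrigues(np.array(c['rvec'],float))[0];print(n,np.round(-R.T@np.array(c['tvec'],float).ravel()),np.round(R,2).tolist(),np.round(c['intrinsics'],1).tolist())
E
```

```text
pics
0.0 [197.08683471 513.14953104 244.75710516] [[-0.933  0.359 -0.001]
 [ 0.359  0.933 -0.001]
 [ 0.    -0.001 -1.   ]] 14.0 1.001431513794918
scene [1130. -920.  835.] [[0.86, 0.51, -0.01], [0.28, -0.5, -0.82], [-0.43, 0.7, -0.58]] [[381.0, 0.0, 281.6], [0.0, 381.0, 213.0], [0.0, 0.0, 1.0]]
top [ 340.  -41. 1285.] [[0.12, -0.99, 0.0], [-0.97, -0.12, -0.21], [0.21, 0.02, -0.98]] [[398.1, 0.0, 282.0], [0.0, 398.1, 205.9], [0.0, 0.0, 1.0]]
```

View pics/top0.png

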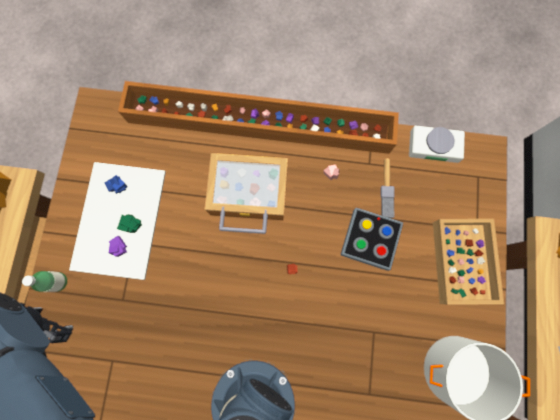

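View pics/scene0.png

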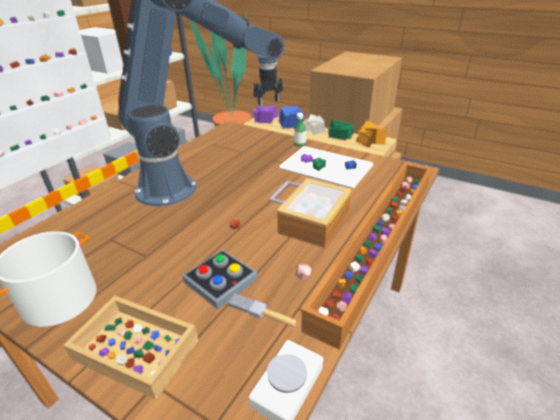

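The top view shows the keys at: yellow (367,225), blue (386,231), green (361,244), red (381,251). The lid bar runs about (222,230)-(266,231). The case is centred near (247,185).

```bash
cat > h.py <<'E'
import cv2,numpy as np
from workcell import bot
def cast(c,px,z):
    R=cv2.Rodrigues(np.array(c['rvec'],float))[0];o=-R.T@np.array(c['tvec'],float).ravel()
    p=cv2.undistortPoints(np.array(px,float).reshape(-1,1,2),np.array(c['intrinsics'],float),None)[:,0]
    d=np.c_[p,np.ones(len(p))]@R
    return o+d*((z-o[2])/d[:,2])[:,None]
HUE={'blue':(105,125),'yellow':(22,35),'green':(60,88),'red':(0,6)}
def blobs(im,lo,hi,roi,s=140,v=60):
    x0,y0,x1,y1=roi
    h=cv2.cvtColor(im,cv2.COLOR_RGB2HSV)[y0:y1,x0:x1]
    m=cv2.inRange(h,(lo,s,v),(hi,255,255))
    n,_,st,ce=cv2.connectedComponentsWithStats(m)
    k=1+np.argmax(st[1:,4]);return ce[k]+(x0,y0),st[k,4]
E
python3 - <<'E'
from h import *
im=cv2.imread('pics/top0.png')[...,::-1].copy();c=bot.calibration('top')
for k,(a,b) in HUE.items():
    p,n=blobs(im,a,b,(348,212,400,264));print(k,p.round(1),n,cast(c,[p],57)[0].round(1))
h=cv2.cvtColor(im,cv2.COLOR_RGB2HSV)
# bar: low saturation pixels in front of case
y,x=np.nonzero(cv2.inRange(h[205:240,212:278],(0,0,90),(179,70,255)));x+=212;y+=205
s=y>=226;f=np.polyfit(x[s],y[s],1);xs=x[s];print('bar px',f,xs.min(),xs.max(),len(xs))
e=np.array([[xs.min(),np.polyval(f,xs.min())],[xs.max(),np.polyval(f,xs.max())]])
P=cast(c,e,96);print(P.round(1),P.mean(0).round(1),np.linalg.norm(P[0]-P[1]),np.degrees(np.arctan2(*(P[0]-P[1])[1::-1])))
# case top corners from yellow wood
m=cv2.inRange(h[145:225,195:300],(14,90,150),(28,200,255));
cn=max(cv2.findContours(m,0,2)[0],key=cv2.contourArea);b=cv2.boxPoints(cv2.minAreaRect(cn))+(195,145);print(b,cast(c,b,100).round(1))
cv2.imwrite('pics/crop0.png',cv2.resize(im[130:280,190:410,::-1],None,fx=3.6,fy=3.6,interpolation=2))
E
```

```text
blue [386.3 230.7] 63 [ 561.5 -346.1   57. ]
yellow [366.5 224.1] 71 [ 574.6 -283.    57. ]
green [360.8 243.8] 61 [ 510.6 -270.5   57. ]
red [380.9 250.2] 66 [ 498.9 -333.9   57. ]
bar px [4.35691962e-02 2.18836825e+02] 219 266 209
[[498.6 165.1  96. ]
 [510.   23.7  96. ]] [504.3  94.4  96. ] 141.8237671339684 94.63676680062362
[[195. 145.]
 [299. 145.]
 [299. 224.]
 [195. 224.]] [[750.1 280.5 100. ]
 [791.1 -43.6 100. ]
 [541.2 -72.6 100. ]
 [502.2 238.1 100. ]]
```

View pics/crop0.png

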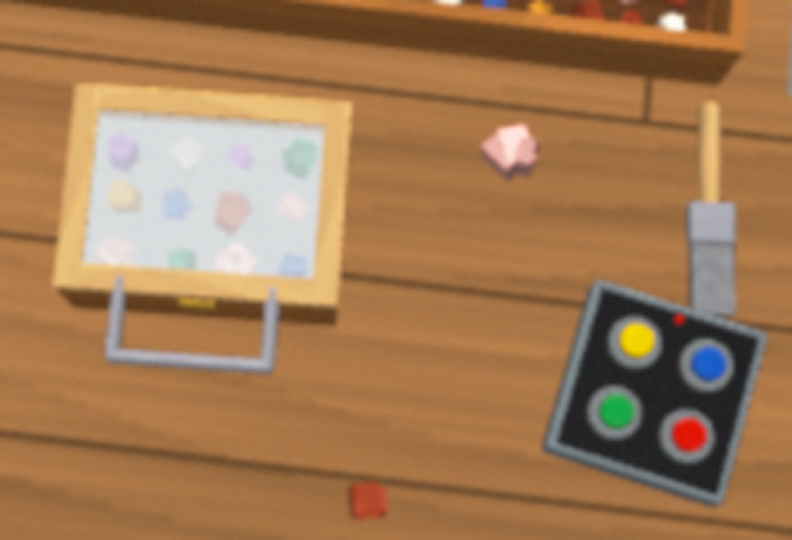

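Everything checks out. Key spacing measures 64 mm (65 given) and bar length 142 mm (142 given). Case yaw is about 5°. First I turn the tool so its y lies along the case's x, and shut the fingers.

```bash
python3 -m pendant '[{"wz":6.4,"fingers":0},{"wz":6.4,"fingers":0},{"wz":6.4,"fingers":0},{"wz":6.4,"fingers":0},{"wz":6.4,"fingers":0},{"wz":6.4,"fingers":0},{"wz":6.4,"fingers":0},{"wz":6.4,"fingers":0},{"wz":6.4,"fingers":0},{"wz":6.4,"fingers":0}]' 40
cat >> h.py <<'E'
def go(t):
    s=bot.get_state();R=np.array(s['tool_rot']);p=np.array(s['position'])
    print('t',round(s['time'],2),'pos',p.round(1),'F',np.round(s['contact_force'],1),'yaw_y',np.degrees(np.arctan2(R[1,1],R[0,1])).round(1),'tool shift',(R.T@(np.array(t)-p)).round(1),'q',np.round(s['qpos']),'w',round(s['gripper_width'],2))
E
python3 -c "
from h import *
go([561.5,-346,150])"
```

```text
t 0.1 pos [197.1 513.2 244.8] F [-0.6 -0.2  0.4] yaw_y 69.0 tool shift [-648.3 -671.2   95.5] q [64. 20. 95.  0. 65. -5.] w 1.0validation failed for argument at $[0]...
```

```bash
python3 -m pendant '[{"dx":0,"dy":0,"dz":0,"wx":0,"wy":0,"wz":6.4,"fingers":0},{"dx":0,"dy":0,"dz":0,"wx":0,"wy":0,"wz":6.4,"fingers":0},{"dx":0,"dy":0,"dz":0,"wx":0,"wy":0,"wz":6.4,"fingers":0},{"dx":0,"dy":0,"dz":0,"wx":0,"wy":0,"wz":6.4,"fingers":0},{"dx":0,"dy":0,"dz":0,"wx":0,"wy":0,"wz":6.4,"fingers":0},{"dx":0,"dy":0,"dz":0,"wx":0,"wy":0,"wz":6.4,"fingers":0},{"dx":0,"dy":0,"dz":0,"wx":0,"wy":0,"wz":6.4,"fingers":0},{"dx":0,"dy":0,"dz":0,"wx":0,"wy":0,"wz":6.4,"fingers":0},{"dx":0,"dy":0,"dz":0,"wx":0,"wy":0,"wz":6.4,"fingers":0},{"dx":0,"dy":0,"dz":0,"wx":0,"wy":0,"wz":6.4,"fingers":0}]' 40
python3 -c "
from h import *
go([504,94,245]);go([561.5,-346,150])"
```

```text
time: 1.35
position: [197.1, 513.2, 245.0]
tool_rot: [[-0.083, 0.997, -0.0], [0.997, 0.083, -0.001], [-0.001, -0.0, -1.0]]
contact_force: [0.7, -0.1, 1.2]
gripper_width: -0.001
grasp_force: 0.0
t 1.35 pos [197.1 513.2 245. ] F [ 0.7 -0.1  1.2] yaw_y 4.8 tool shift [-4.433e+02  2.709e+02  1.000e-01] q [64. 20. 95. -0. 65. 59.] w -0.0
t 1.35 pos [197.1 513.2 245. ] F [ 0.7 -0.1  1.2] yaw_y 4.8 tool shift [-886.5  291.6   95.4] q [64. 20. 95. -0. 65. 59.] w -0.0
```

```bash
python3 -m pendant '[{"dx":-44,"dy":14.5,"dz":0,"wx":0,"wy":0,"wz":0,"fingers":0},{"dx":-44,"dy":14.5,"dz":0,"wx":0,"wy":0,"wz":0,"fingers":0},{"dx":-44,"dy":14.5,"dz":0,"wx":0,"wy":0,"wz":0,"fingers":0},{"dx":-44,"dy":14.5,"dz":0,"wx":0,"wy":0,"wz":0,"fingers":0},{"dx":-44,"dy":14.5,"dz":0,"wx":0,"wy":0,"wz":0,"fingers":0},{"dx":-44,"dy":14.5,"dz":0,"wx":0,"wy":0,"wz":0,"fingers":0},{"dx":-44,"dy":14.5,"dz":0,"wx":0,"wy":0,"wz":0,"fingers":0},{"dx":-44,"dy":14.5,"dz":0,"wx":0,"wy":0,"wz":0,"fingers":0},{"dx":-44,"dy":14.5,"dz":0,"wx":0,"wy":0,"wz":0,"fingers":0},{"dx":-44,"dy":14.5,"dz":0,"wx":0,"wy":0,"wz":0,"fingers":0}]' && python3 -m pendant '[{"dx":-44,"dy":14.5,"dz":0,"wx":0,"wy":0,"wz":0,"fingers":0},{"dx":-44,"dy":14.5,"dz":0,"wx":0,"wy":0,"wz":0,"fingers":0},{"dx":-44,"dy":14.5,"dz":0,"wx":0,"wy":0,"wz":0,"fingers":0},{"dx":-44,"dy":14.5,"dz":0,"wx":0,"wy":0,"wz":0,"fingers":0},{"dx":-44,"dy":14.5,"dz":0,"wx":0,"wy":0,"wz":0,"fingers":0},{"dx":-44,"dy":14.5,"dz":0,"wx":0,"wy":0,"wz":0,"fingers":0},{"dx":-44,"dy":14.5,"dz":0,"wx":0,"wy":0,"wz":0,"fingers":0},{"dx":-44,"dy":14.5,"dz":0,"wx":0,"wy":0,"wz":0,"fingers":0},{"dx":-44,"dy":14.5,"dz":0,"wx":0,"wy":0,"wz":0,"fingers":0},{"dx":0,"dy":0,"dz":0,"wx":0,"wy":0,"wz":0,"fingers":0}]'
python3 - <<'E'
from h import *
c=bot.calibration('wrist');im=bot.capture('wrist');cv2.imwrite('pics/w1.png',im[...,::-1])
for k,(a,b) in HUE.items():
    p,n=blobs(im,a,b,(0,0,560,420));q=cast(c,[p],57)[0];print(k,p.round(1),n,q.round(1))
go([561.5,-346,90])
E
```

```text
time: 2.6
position: [380.2, 86.2, 245.3]
tool_rot: [[-0.087, 0.996, 0.0], [0.996, 0.087, 0.0], [0.0, 0.0, -1.0]]
contact_force: [0.9, 0.3, -1.0]
gripper_width: -0.003
grasp_force: 0.0
time: 3.85
position: [544.5, -297.7, 244.2]
tool_rot: [[-0.085, 0.996, -0.001], [0.996, 0.085, 0.0], [0.0, -0.001, -1.0]]
contact_force: [-1.0, 0.1, 0.3]
gripper_width: -0.002
grasp_force: 0.0
blue [292.8 232.8] 600 [ 559.2 -345.2   57. ]
yellow [311.6 173.8] 695 [ 571.6 -283.1   57. ]
green [247.7 155.5] 696 [ 508.8 -270.7   57. ]
red [231.8 216.7] 647 [ 496.4 -333.3   57. ]
t 3.9 pos [ 544.1 -296.1  244.4] F [-0.1  0.5  0.1] yaw_y 4.9 tool shift [-51.3  13.3 154.3] q [-33.  27.  84.   0.  69. -38.] w 0.0
```

View pics/w1.png

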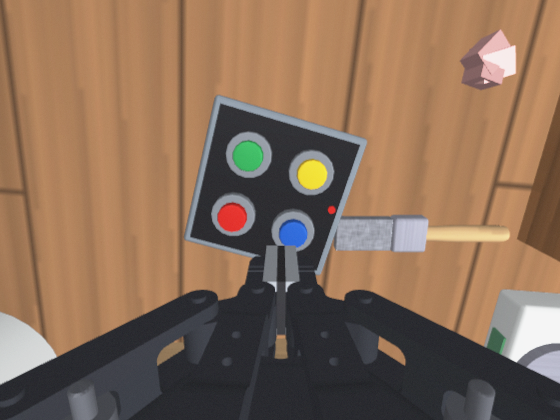

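The wrist view agrees with the top view to about 2 mm: blue (293,233), yellow (312,174), green (248,156), red (232,217). The brush is clear of the fingers. I descend over blue.

```bash
python3 -m pendant '[{"dx":-17,"dy":4,"dz":20,"wx":0,"wy":0,"wz":0,"fingers":0},{"dx":-17,"dy":4,"dz":30,"wx":0,"wy":0,"wz":0,"fingers":0},{"dx":-16.5,"dy":4,"dz":40,"wx":0,"wy":0,"wz":0,"fingers":0},{"dx":0,"dy":0,"dz":40,"wx":0,"wy":0,"wz":0,"fingers":0},{"dx":0,"dy":0,"dz":25,"wx":0,"wy":0,"wz":0,"fingers":0},{"dx":0,"dy":0,"dz":10,"wx":0,"wy":0,"wz":0,"fingers":0},{"dx":0,"dy":0,"dz":5,"wx":0,"wy":0,"wz":0,"fingers":0},{"dx":0,"dy":0,"dz":0,"wx":0,"wy":0,"wz":0,"fingers":0},{"dx":0,"dy":0,"dz":0,"wx":0,"wy":0,"wz":0,"fingers":0},{"dx":0,"dy":0,"dz":0,"wx":0,"wy":0,"wz":0,"fingers":0}]'
python3 - <<'E'
from h import *
go([560,-345.5,64.5])
E
```

```text
time: 5.15
position: [560.9, -344.9, 76.0]
tool_rot: [[-0.087, 0.996, 0.001], [0.996, 0.087, -0.001], [-0.001, 0.001, -1.0]]
contact_force: [0.1, -0.8, -0.1]
gripper_width: 0.001
grasp_force: 0.0
t 5.15 pos [ 560.9 -344.9   76. ] F [ 0.1 -0.8 -0.1] yaw_y 5.0 tool shift [-0.5 -0.9 11.5] q [-36.  42.  84.  -0.  54. -41.] w 0.0
```

```bash
python3 -m pendant '[{"dx":0,"dy":0,"dz":2,"wx":0,"wy":0,"wz":0,"fingers":0},{"dx":0,"dy":0,"dz":2,"wx":0,"wy":0,"wz":0,"fingers":0},{"dx":0,"dy":0,"dz":2,"wx":0,"wy":0,"wz":0,"fingers":0},{"dx":0,"dy":0,"dz":2,"wx":0,"wy":0,"wz":0,"fingers":0},{"dx":0,"dy":0,"dz":2,"wx":0,"wy":0,"wz":0,"fingers":0},{"dx":0,"dy":0,"dz":2,"wx":0,"wy":0,"wz":0,"fingers":0},{"dx":0,"dy":0,"dz":0,"wx":0,"wy":0,"wz":0,"fingers":0},{"dx":0,"dy":0,"dz":0,"wx":0,"wy":0,"wz":0,"fingers":0},{"dx":0,"dy":0,"dz":0,"wx":0,"wy":0,"wz":0,"fingers":0},{"dx":0,"dy":0,"dz":0,"wx":0,"wy":0,"wz":0,"fingers":0}]'
```

```text
time: 6.4
position: [560.8, -344.8, 64.9]
tool_rot: [[-0.087, 0.996, 0.0], [0.996, 0.087, -0.0], [-0.0, 0.0, -1.0]]
contact_force: [-7.4, 4.3, 18.6]
gripper_width: 0.004
grasp_force: 8.9
```

Blue bottomed (18.6 N, 6 mm down). Next is yellow.

```bash
python3 -m pendant '[{"dx":0,"dy":0,"dz":-12,"wx":0,"wy":0,"wz":0,"fingers":0},{"dx":0,"dy":0,"dz":-12,"wx":0,"wy":0,"wz":0,"fingers":0},{"dx":30.3,"dy":8.5,"dz":0,"wx":0,"wy":0,"wz":0,"fingers":0},{"dx":30.4,"dy":8.4,"dz":0,"wx":0,"wy":0,"wz":0,"fingers":0},{"dx":0,"dy":0,"dz":0,"wx":0,"wy":0,"wz":0,"fingers":0},{"dx":0,"dy":0,"dz":14,"wx":0,"wy":0,"wz":0,"fingers":0},{"dx":0,"dy":0,"dz":3,"wx":0,"wy":0,"wz":0,"fingers":0},{"dx":0,"dy":0,"dz":3,"wx":0,"wy":0,"wz":0,"fingers":0},{"dx":0,"dy":0,"dz":3.8,"wx":0,"wy":0,"wz":0,"fingers":0},{"dx":0,"dy":0,"dz":0,"wx":0,"wy":0,"wz":0,"fingers":0}]' && python3 -m pendant '[{"dx":0,"dy":0,"dz":0,"wx":0,"wy":0,"wz":0,"fingers":0},{"dx":0,"dy":0,"dz":0,"wx":0,"wy":0,"wz":0,"fingers":0},{"dx":0,"dy":0,"dz":0,"wx":0,"wy":0,"wz":0,"fingers":0},{"dx":0,"dy":0,"dz":0,"wx":0,"wy":0,"wz":0,"fingers":0},{"dx":0,"dy":0,"dz":0,"wx":0,"wy":0,"wz":0,"fingers":0},{"dx":0,"dy":0,"dz":0,"wx":0,"wy":0,"wz":0,"fingers":0},{"dx":0,"dy":0,"dz":0,"wx":0,"wy":0,"wz":0,"fingers":0},{"dx":0,"dy":0,"dz":0,"wx":0,"wy":0,"wz":0,"fingers":0},{"dx":0,"dy":0,"dz":0,"wx":0,"wy":0,"wz":0,"fingers":0},{"dx":0,"dy":0,"dz":0,"wx":0,"wy":0,"wz":0,"fingers":0}]'
```

```text
time: 7.65
position: [571.9, -283.3, 64.9]
tool_rot: [[-0.087, 0.996, -0.0], [0.996, 0.087, -0.0], [-0.0, -0.0, -1.0]]
contact_force: [-10.2, 2.0, 18.4]
gripper_width: -0.003
grasp_force: 8.8
time: 8.9
position: [571.9, -283.3, 64.9]
tool_rot: [[-0.087, 0.996, -0.0], [0.996, 0.087, -0.0], [-0.0, -0.0, -1.0]]
contact_force: [-9.1, 2.4, 17.2]
gripper_width: 0.002
grasp_force: 8.6
```

Yellow is down (17 N). Now green.

```bash
python3 -m pendant '[{"dx":0,"dy":0,"dz":-12,"wx":0,"wy":0,"wz":0,"fingers":0},{"dx":0,"dy":0,"dz":-12,"wx":0,"wy":0,"wz":0,"fingers":0},{"dx":9,"dy":-30.8,"dz":0,"wx":0,"wy":0,"wz":0,"fingers":0},{"dx":9,"dy":-30.8,"dz":0,"wx":0,"wy":0,"wz":0,"fingers":0},{"dx":0,"dy":0,"dz":0,"wx":0,"wy":0,"wz":0,"fingers":0},{"dx":0,"dy":0,"dz":14,"wx":0,"wy":0,"wz":0,"fingers":0},{"dx":0,"dy":0,"dz":3,"wx":0,"wy":0,"wz":0,"fingers":0},{"dx":0,"dy":0,"dz":3,"wx":0,"wy":0,"wz":0,"fingers":0},{"dx":0,"dy":0,"dz":3.8,"wx":0,"wy":0,"wz":0,"fingers":0},{"dx":0,"dy":0,"dz":0,"wx":0,"wy":0,"wz":0,"fingers":0}]' && python3 -m pendant '[{"dx":0,"dy":0,"dz":0,"wx":0,"wy":0,"wz":0,"fingers":0},{"dx":0,"dy":0,"dz":0,"wx":0,"wy":0,"wz":0,"fingers":0},{"dx":0,"dy":0,"dz":0,"wx":0,"wy":0,"wz":0,"fingers":0},{"dx":0,"dy":0,"dz":0,"wx":0,"wy":0,"wz":0,"fingers":0},{"dx":0,"dy":0,"dz":-12,"wx":0,"wy":0,"wz":0,"fingers":0},{"dx":0,"dy":0,"dz":-40,"wx":0,"wy":0,"wz":0,"fingers":0},{"dx":0,"dy":0,"dz":-50,"wx":0,"wy":0,"wz":0,"fingers":0},{"dx":0,"dy":0,"dz":-50,"wx":0,"wy":0,"wz":0,"fingers":0},{"dx":0,"dy":0,"dz":-30,"wx":0,"wy":0,"wz":0,"fingers":0},{"dx":0,"dy":0,"dz":0,"wx":0,"wy":0,"wz":0,"fingers":0}]'; python3 -c "
from h import *
go([500,60,245])"
```

```text
time: 10.15
position: [509.8, -270.3, 64.9]
tool_rot: [[-0.087, 0.996, 0.001], [0.996, 0.087, -0.0], [-0.0, 0.001, -1.0]]
contact_force: [-5.3, 3.8, 16.7]
gripper_width: 0.003
grasp_force: 8.3
time: 11.4
position: [510.1, -270.7, 248.1]
tool_rot: [[-0.087, 0.996, 0.004], [0.996, 0.087, -0.002], [-0.003, 0.003, -1.0]]
contact_force: [-0.4, -0.0, -1.0]
gripper_width: -0.001
grasp_force: 0.0
t 11.4 pos [ 510.1 -270.7  248.1] F [-0.4 -0.  -1. ] yaw_y 5.0 tool shift [330.3  18.7   2.3] q [-33.  23.  90.  -0.  67. -38.] w -0.0
```

```bash
python3 -m pendant '[{"dx":30,"dy":1,"dz":0,"wx":0,"wy":0,"wz":0,"fingers":0},{"dx":45,"dy":1,"dz":0,"wx":0,"wy":0,"wz":0,"fingers":0},{"dx":45,"dy":1,"dz":0,"wx":0,"wy":0,"wz":0,"fingers":0},{"dx":45,"dy":1,"dz":0,"wx":0,"wy":0,"wz":0,"fingers":0},{"dx":45,"dy":1,"dz":0,"wx":0,"wy":0,"wz":0,"fingers":0},{"dx":40,"dy":1,"dz":0,"wx":0,"wy":0,"wz":0,"fingers":0},{"dx":20,"dy":1,"dz":0,"wx":0,"wy":0,"wz":0,"fingers":0},{"dx":0,"dy":0,"dz":0,"wx":0,"wy":0,"wz":0,"fingers":0},{"dx":0,"dy":0,"dz":0,"wx":0,"wy":0,"wz":0,"fingers":0},{"dx":0,"dy":0,"dz":0,"wx":0,"wy":0,"wz":0,"fingers":0}]'
python3 - <<'E'
from h import *
go([504,94,245])
import pickle
c=bot.calibration('wrist');im=bot.capture('wrist');cv2.imwrite('pics/w2.png',im[...,::-1]);pickle.dump(c,open('c2.pkl','wb'))
E
```

```text
time: 12.65
position: [492.8, -1.4, 245.4]
tool_rot: [[-0.086, 0.996, -0.0], [0.996, 0.086, -0.0], [-0.0, -0.0, -1.0]]
contact_force: [-0.3, -0.5, -0.1]
gripper_width: -0.001
grasp_force: 0.0
t 12.65 pos [492.8  -1.4 245.4] F [-0.3 -0.5 -0.1] yaw_y 4.9 tool shift [94.1 19.4  0.4] q [ -6.  14. 103.  -0.  63. -11.] w -0.0
```

View pics/w2.png

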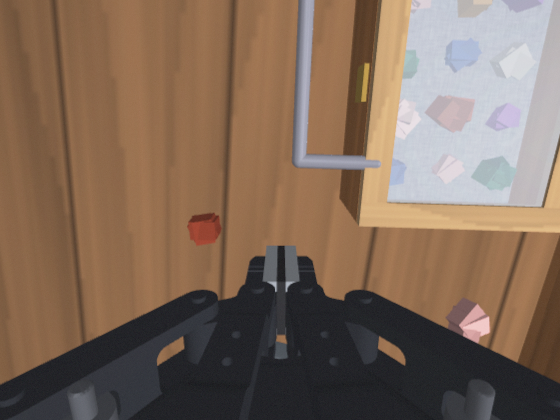

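The wrist view shows the bar as a straight line from (299,162) up to (307,0). The near rod is at row 162 and the lid's front edge runs near column 365.

```bash
python3 - <<'E'
from h import *
import pickle
c=pickle.load(open('c2.pkl','rb'));im=cv2.imread('pics/w2.png')
h=cv2.cvtColor(im,cv2.COLOR_BGR2HSV)
m=cv2.inRange(h[:150,280:330],(100,20,60),(140,120,255))
ys=np.arange(5,150);xs=np.array([np.nonzero(m[y])[0].mean()+280 for y in ys]);w=[(m[y]>0).sum() for y in ys]
f=np.polyfit(ys,xs,1);print('w',np.median(w),f,np.std(xs-np.polyval(f,ys)))
P=cast(c,[[np.polyval(f,5),5],[np.polyval(f,162),162],[340,162]],96);u=(P[0]-P[1])/np.linalg.norm(P[0]-P[1])
mid=P[1]+65*u;print(P.round(1),'yaw',np.degrees(np.arctan2(-u[0],u[1])),'mid',mid.round(1))
ca=np.array([u[1],-u[0],0]);hg=mid+235*ca;print('hinge',hg.round(1),'case x',ca.round(3),'end',(mid+87.8*ca).round(1))
go([mid[0],mid[1],91])
E
```

```text
w 13.0 [-4.77704193e-02  3.06455627e+02] 0.2488063726903062
[[497.6 146.1  96. ]
 [503.9  28.6  96. ]
 [538.6  31.6  96. ]] yaw 3.044893844058411 mid [500.4  93.5  96. ]
hinge [735.1 106.   96. ] case x [0.999 0.053 0.   ] end [588.1  98.2  96. ]
t 12.7 pos [492.8  -1.4 245.5] F [-0.3  0.8 -0.6] yaw_y 4.9 tool shift [ 93.9  15.8 154.5] q [ -6.  14. 103.  -0.  63. -10.] w 0.0
```

```bash
python3 -m pendant '[{"dx":20,"dy":4,"dz":0,"wx":0,"wy":0,"wz":0,"fingers":0.5},{"dx":32,"dy":5,"dz":0,"wx":0,"wy":0,"wz":0,"fingers":0.5},{"dx":32,"dy":5,"dz":0,"wx":0,"wy":0,"wz":0,"fingers":0.5},{"dx":10,"dy":2,"dz":15,"wx":0,"wy":0,"wz":0,"fingers":0.5},{"dx":0,"dy":0,"dz":30,"wx":0,"wy":0,"wz":0,"fingers":0.5},{"dx":0,"dy":0,"dz":30,"wx":0,"wy":0,"wz":0,"fingers":0.5},{"dx":0,"dy":0,"dz":25,"wx":0,"wy":0,"wz":0,"fingers":0.5},{"dx":0,"dy":0,"dz":0,"wx":0,"wy":0,"wz":0,"fingers":0.5},{"dx":0,"dy":0,"dz":0,"wx":0,"wy":0,"wz":0,"fingers":0.5},{"dx":0,"dy":0,"dz":0,"wx":0,"wy":0,"wz":0,"fingers":0.5}]'
python3 - <<'E'
from h import *
im=bot.capture('wrist');cv2.imwrite('pics/w3.png',im[...,::-1])
go([501,94,91])
E
```

```text
time: 13.95
position: [501.1, 94.2, 146.6]
tool_rot: [[-0.087, 0.996, 0.002], [0.996, 0.087, 0.0], [-0.0, 0.002, -1.0]]
contact_force: [-0.9, -0.7, 0.4]
gripper_width: 0.497
grasp_force: 0.0
t 14.0 pos [501.   94.3 146.5] F [-0.8 -0.5  0.6] yaw_y 5.0 tool shift [-0.3 -0.1 55.5] q [  5.  23. 106.  -0.  51.   0.] w 0.5
```

View pics/w3.png

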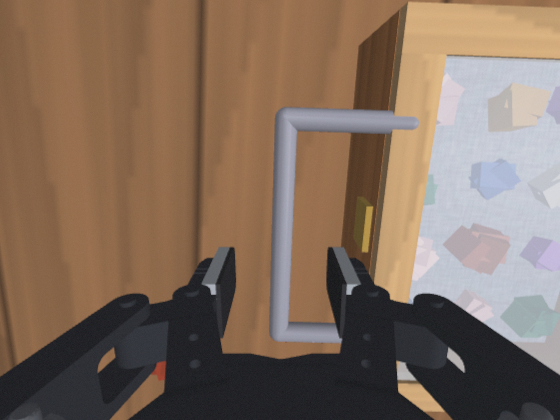

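The bar (column ~282) is centred between the pads (235 and 330), between the two rods. I descend and grip.

```bash
python3 -m pendant '[{"dx":0,"dy":0,"dz":20,"wx":0,"wy":0,"wz":0,"fingers":0.5},{"dx":0,"dy":0,"dz":20,"wx":0,"wy":0,"wz":0,"fingers":0.5},{"dx":0,"dy":0,"dz":15,"wx":0,"wy":0,"wz":0,"fingers":0.5},{"dx":0,"dy":0,"dz":0,"wx":0,"wy":0,"wz":0,"fingers":0.5},{"dx":0,"dy":0,"dz":0,"wx":0,"wy":0,"wz":0,"fingers":0},{"dx":0,"dy":0,"dz":0,"wx":0,"wy":0,"wz":0,"fingers":0},{"dx":0,"dy":0,"dz":0,"wx":0,"wy":0,"wz":0,"fingers":0},{"dx":0,"dy":0,"dz":0,"wx":0,"wy":0,"wz":0,"fingers":0},{"dx":0,"dy":0,"dz":0,"wx":0,"wy":0,"wz":0,"fingers":0},{"dx":0,"dy":0,"dz":0,"wx":0,"wy":0,"wz":0,"fingers":0}]' 40
```

```text
time: 15.25
position: [501.7, 94.5, 91.5]
tool_rot: [[-0.087, 0.996, 0.003], [0.996, 0.087, 0.0], [0.0, 0.003, -1.0]]
contact_force: [3.9, 1.2, 7.2]
gripper_width: 0.123
grasp_force: 39.5
```

Gripped: opening 0.12, 39.5 N. I lift along the arc to 25° and then to 50°.

```bash
python3 -m pendant '[{"dx":0,"dy":0.4,"dz":-10.2,"wx":0,"wy":0,"wz":0,"fingers":0},{"dx":0,"dy":0.9,"dz":-10.2,"wx":0,"wy":0,"wz":0,"fingers":0},{"dx":0,"dy":1.3,"dz":-10.2,"wx":0,"wy":0,"wz":0,"fingers":0},{"dx":0,"dy":1.8,"dz":-10.1,"wx":0,"wy":0,"wz":0,"fingers":0},{"dx":0,"dy":2.2,"dz":-10,"wx":0,"wy":0,"wz":0,"fingers":0},{"dx":0,"dy":2.7,"dz":-9.9,"wx":0,"wy":0,"wz":0,"fingers":0},{"dx":0,"dy":3.1,"dz":-9.8,"wx":0,"wy":0,"wz":0,"fingers":0},{"dx":0,"dy":3.5,"dz":-9.6,"wx":0,"wy":0,"wz":0,"fingers":0},{"dx":0,"dy":3.9,"dz":-9.5,"wx":0,"wy":0,"wz":0,"fingers":0},{"dx":0,"dy":4.4,"dz":-9.3,"wx":0,"wy":0,"wz":0,"fingers":0}]'; python3 -c "
from h import *
go([525.6,97,190])"
```

```text
time: 16.5
position: [526.0, 95.9, 189.3]
tool_rot: [[-0.087, 0.996, 0.003], [0.996, 0.087, -0.001], [-0.001, 0.003, -1.0]]
contact_force: [17.0, -3.8, -12.5]
gripper_width: 0.13
grasp_force: 40.4
t 16.5 pos [526.   95.9 189.3] F [ 17.   -3.8 -12.5] yaw_y 5.0 tool shift [ 1.1 -0.3 -0.7] q [  5.  22. 100.  -0.  57.   0.] w 0.13
```

```bash
python3 -m pendant '[{"dx":0,"dy":5.2,"dz":-9.1,"wx":0,"wy":0,"wz":0,"fingers":0},{"dx":0,"dy":5.5,"dz":-8.9,"wx":0,"wy":0,"wz":0,"fingers":0},{"dx":0,"dy":5.7,"dz":-8.7,"wx":0,"wy":0,"wz":0,"fingers":0},{"dx":0,"dy":5.9,"dz":-8.4,"wx":0,"wy":0,"wz":0,"fingers":0},{"dx":0,"dy":6.2,"dz":-8.1,"wx":0,"wy":0,"wz":0,"fingers":0},{"dx":0,"dy":6.6,"dz":-7.9,"wx":0,"wy":0,"wz":0,"fingers":0},{"dx":0,"dy":6.9,"dz":-7.6,"wx":0,"wy":0,"wz":0,"fingers":0},{"dx":0,"dy":7.3,"dz":-7.2,"wx":0,"wy":0,"wz":0,"fingers":0},{"dx":0,"dy":7.5,"dz":-6.9,"wx":0,"wy":0,"wz":0,"fingers":0},{"dx":0,"dy":7.8,"dz":-6.6,"wx":0,"wy":0,"wz":0,"fingers":0}]' && python3 -m pendant '[{"dx":0,"dy":0,"dz":0,"wx":0,"wy":0,"wz":0,"fingers":0},{"dx":0,"dy":0,"dz":0,"wx":0,"wy":0,"wz":0,"fingers":0},{"dx":0,"dy":0,"dz":0,"wx":0,"wy":0,"wz":0,"fingers":0},{"dx":0,"dy":0,"dz":0,"wx":0,"wy":0,"wz":0,"fingers":0},{"dx":0,"dy":0,"dz":0,"wx":0,"wy":0,"wz":0,"fingers":0},{"dx":0,"dy":0,"dz":0,"wx":0,"wy":0,"wz":0,"fingers":0},{"dx":0,"dy":0,"dz":0,"wx":0,"wy":0,"wz":0,"fingers":0},{"dx":0,"dy":0,"dz":0,"wx":0,"wy":0,"wz":0,"fingers":0},{"dx":0,"dy":0,"dz":0,"wx":0,"wy":0,"wz":0,"fingers":0},{"dx":0,"dy":0,"dz":0,"wx":0,"wy":0,"wz":0,"fingers":0}]'
python3 - <<'E'
from h import *
a=bot.capture('scene');b=bot.capture('top')
cv2.imwrite('pics/end.png',np.hstack([cv2.resize(a[150:290,200:400],None,fx=2,fy=2),cv2.resize(b[130:270,190:390],None,fx=2,fy=2)])[...,::-1])
go([588,98,269]);print(np.round(bot.get_state()['joint_velocities'],2))
E
```

```text
time: 17.75
position: [587.7, 99.4, 268.2]
tool_rot: [[-0.086, 0.996, -0.005], [0.996, 0.086, -0.005], [-0.005, -0.006, -1.0]]
contact_force: [-2.2, -16.2, 1.3]
gripper_width: 0.127
grasp_force: 40.0
time: 19.0
position: [587.9, 99.7, 268.1]
tool_rot: [[-0.086, 0.996, -0.004], [0.996, 0.086, -0.004], [-0.004, -0.004, -1.0]]
contact_force: [-1.7, -14.1, 1.6]
gripper_width: 0.124
grasp_force: 40.5
t 19.1 pos [587.9  99.7 268.1] F [ -1.6 -14.    1.2] yaw_y 4.9 tool shift [-1.7 -0.  -0.9] q [ 5. 24. 86. -0. 71.  0.] w 0.13
[ 0.05  0.01 -0.01  0.05  0.08  0.01]
```

View pics/end.png

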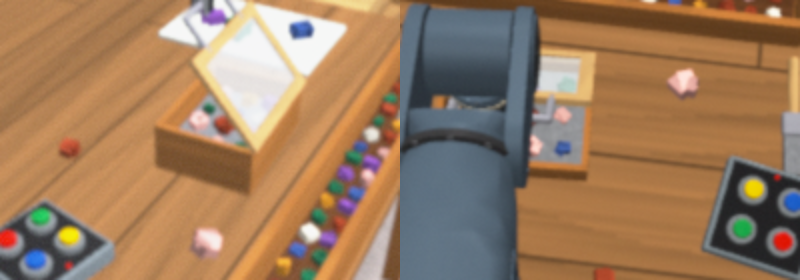

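The picture shows the lid standing open with the gripper on its bar. All the keys are up and the nearby stones have not moved. Both the rise (177 mm) and the advance (86.5 mm) of the tool give about 49.5°.

```bash
python3 -c "
from workcell import bot
print(bot.job_done())"
```

```text
the job is handed in; nothing more can be done
None
```

I pressed blue, yellow and green fully down in that order without touching red, then lifted the lid by its bar to about 49.5° (worked out from the tool's travel) and handed the job in at 19 s with the gripper still holding it; no verdict came back.

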